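# Lock the length stop of the trim cutter with its pin

## Robot

A 6-joint arm with a two-finger parallel gripper is mounted at the origin on the work surface. World frame = base frame: x ahead of the robot, y to its left, z up, the work surface at z = 0. Lengths are in m, angles in rad, forces in N, time in s.
With the tool pointing down it reaches from about 0.3 to 0.875 m from the base axis. Payload 6.4 kg.
Tool frame: the origin (TCP) lies midway between the tips of the shut fingers; the grasp point (between the pads) lies 19 mm behind it (arm.tcp_to_grasp is the distance from the TCP to the grasp point, in m); z points along the fingers, y is the line along which they close (so a half turn about z gives the same grasp; the last joint's range is limited). The gripper opens to 88 mm and grips with 3 to 60 N. Pads are 18 mm wide; open, the fingers measure 123 mm over their backs; the gripper's body (75 mm by 187 mm) begins 45 mm behind the grasp point.
Start: joints at [-1.415, 0.181, 1.607, -0, 1.354, -0.206], TCP at [0.204, -0.538, 0.239] pointing down, gripper open.
Joint ranges: [-2.99, 2.99], [-0.89, 2.07], [0.3, 2.58], [-1.14, 4.28], [0, 2.63], [-3.12, 3.12]. Speed limits (rad/s): [2.57, 2.57, 3.01, 3.14, 3.14, 3.14].

## Interface

Orientations are given as a rotation vector (axis times angle).
In Python, from plant import arm gives the robot as it stands.
- The arm moves only by the tool move_arm, never from a script. Its argument "deltas" is a list of rows, each a list of 2 entries, a list of its own where there are three numbers: the shift along the tool's x, y, z in mm, then the turn, a rotation vector about the tool's x, y, z in rad. A call has 1 to 8 rows; each row is the pose to reach, as a shift and turn from the pose commanded when the call began, along the tool's axes at that moment; what a row does not reach only later rows make up. A row lasts 1/8 s, in which the tool goes at most 62.5 mm and 10.7 degrees, less where a joint would pass 70% of its speed; a pose out of reach is approached as far as the arm can. A call with a gripper value outside its range is refused whole. "fingers" is the finger opening in mm, from 0 to 88.1, set as the call begins (left out, the last holds). The fingers move at their own pace and stop on an object; "grip_force" is the grip in N (left out, the last holds). Time passes only in rows, so rows that repeat a pose let the fingers close. It gives the time, the measured TCP pose, the force, the opening and the grip force at its end, in the units of the state.
- arm.get_state(): the state, without advancing time (a new reading comes with each control period).
- arm.read_camera(name): name is "side" or "top" or "wrist"; returns the picture (400x640x3 uint8, red, green, blue); there is no depth.
- arm.camera_info(name): a dict with "fx", "fy", "cx", "cy" (pixels), "extrinsics" (4x4, takes a point from world to camera coordinates). Camera axes: x right, y down, z forward; pixel columns grow to the right and rows downward; lengths in m; the calibration is good to about 2 mm. A picture is of the moment at which its call begins: read the wrist's pose just before it. camera_info takes no time and is no camera call; for the wrist camera it gives the pose at the moment of the call.
- arm.finish_job(): hands the job in; it is judged then, once.
Trained networks look in the newest picture that a camera, given by its name, has taken for a name from the list of things; names that differ only in an ending like _2 or _b are one class to them, and where a whole thing is asked for, a point or a joint stands for the part that bears it (a point fixed in the world has none). Each returns a list of dicts, best first, with "score" (0 to 1); they miss things now and then, are a little off and sometimes report something else, mostly with a low value. They report only what shows in the picture. A call takes as long as a camera call. They do not tell look-alikes from the thing itself.
- arm.spot_in(camera, label): "at" ([x, y, z] in m, in world coordinates, good to about 4 mm: the middle of the surface that is visible of it).
- arm.outline_of(camera, label): "region" (400x640 bool, what is visible of it).
The state is a dict: "t": time; "joint_pos": joint angles; "qvel": joint speeds; "joint_efforts": joint torques, N m; "eef_pos": TCP position; "tcp_rot": TCP orientation; "contact_force": force on the tool from outside, world axes, zero at the start; "torque": the same for the moment, N m; "finger_gap": opening from 0.0 (shut) to 1.0 (fully open); "grasp_force": force on a finger pad.
Only numpy, scipy, OpenCV 4.12 (cv2) and the standard library are available. Lean on these libraries where they do the work, as an engineer would, in place of code of your own. Each camera call takes 0.05 s, during which the arm holds its last target. There are 200 camera calls.

## Task

Take the locking pin out of its wooden rest and lock the length stop of the trim-cutting bed with it: put it through the slot in the bed's cover plate, slide its tip gently along the hidden stop carriage below until it drops into the hole there, and seat it fully home with its collar flat on the cover plate, then let go. Never force the pin (stay well below 40 N against the bed), and leave the tape roll, the spray can and the carton where they are.

Things in the scene. Friction and masses are not known exactly. Their poses are not given: they have to be found in the camera images.
- pin: Loose locking pin, about 0.14 kg, upright in the rest. Origin: middle of the shank's lower end (tip); z up along the pin. From the tip up: round steel shank, diameter 10 mm, 48 mm long, foot chamfered over 2 mm to diameter 6; collar, diameter 28, 48 to 53 mm above the tip; black grip block 53 to 93 mm above the tip, 30 mm along the pin's x, 18 mm thick along its y (pinch it across y).
- pin_tip (a point): The pin's tip: same point and axes as pin.
- rest: Fixed wooden block 56 x 56 x 52 mm high with a vertical through hole of diameter 12.5 mm in its middle, in which the pin stands, its collar on the block's top. Origin: centre of the underside; z up.
- bed: Fixed trim-cutting bed: hollow grey box 140 mm (x) by 300 mm (y), 50 mm high, under a 4 mm aluminium cover plate with a slot along y. A fence 20 mm high stands along its +x edge with a white trim length (up to 12 mm high) lying against it, 60 mm or more from the slot's middle line. Origin: centre of the underside; z up.
- slot (a point): Middle of the slot in the cover plate, at the plate's top face, 50 mm above the counter, axes as the bed. The slot is 14 mm wide (x) and 64 mm long (y), so the 10 mm shank can travel 27 mm either way along y. Too narrow for the collar: with the pin home the collar lies on the plate and the tip is 48 mm below this point.
- stop_face (a point): Point 34 mm straight below slot, on the flat top face of the hidden stop carriage (steel, 14 mm thick, braked, does not move, lies under all of the slot). This is NOT the hole: its one through hole, diameter 12.5 mm, rim chamfered 1 mm, is centred on the slot's middle line anywhere from 22 mm to -y to 22 mm to +y of this point, differs each time and can only be felt. Axes as the bed.
- flap_edge (a point): Middle of the hinge line of a light sprung black flap, 68 mm long, 17.5 mm wide, just under the cover plate along the slot's +x edge. It closes the slot from below and hides the inside; the pin pushed straight down swings it open (1 to 2 N), and it is slippery. Axes as the bed.
- tape: Bystander: white roll of tape lying flat, diameter 104 mm, 48 mm high. Origin: centre of the underside.
- spraycan: Bystander: upright grey spray can, diameter 66 mm, 190 mm high. Origin: centre of the underside.
- carton: Bystander: cardboard carton 70 x 120 x 50 mm high. Origin: centre of the underside.
Things that resemble listed ones, but are neither listed nor needed, are in the scene too. What is meant by the pin is not yellow, and is the larger of those in its own colour.

How it is judged:
By the outcome, as a careful person would: the job done as asked, in the order asked, and still so for the second after the job is handed in, with the robot touching nothing.
It also fails if it takes over 64 s, if anything falls off the work surface, if the arm or the gripper's body presses on something with over 40 N, if the wrist force passes 120 N, or if a joint passes its speed limit or range.

## Working session

There is one attempt and no reset: what is moved stays moved. The work goes in short steps, Python scripts to look and compute and a tool call to move; the robot and the scene stay as the last step left them, time stands still between calls to the robot, and variables do not carry over. Pictures are saved under pics/ and viewed, at most 10 in all, crops included, and the job is handed in when it is done.

Besides the shell and the picture viewer there is one more tool, called after "Emit:" by a JSON object that holds its "api" and its "payload". move_arm: Moves the arm, as the interface text tells. Its arguments: {"type":"object","properties":{"deltas":{"type":"array"},"fingers":{"type":"number"},"grip_force":{"type":"number"}},"required":["deltas"]}

```bash
mkdir -p pics; ls; python3 - <<'E'
from plant import arm
import cv2,numpy as np
s=arm.get_state();print(s['t'],s['eef_pos'],s['tcp_rot'],s['finger_gap'])
for c in ("top","side"):
    im=arm.read_camera(c);cv2.imwrite(f"pics/{c}0.png",im[...,::-1])
    for l in ("pin","rest","bed","slot","tape","spraycan","carton"):
        print(c,l,[(np.round(d['at'],3).tolist(),round(d['score'],2)) for d in arm.spot_in(c,l)[:4]])
print(arm.get_state()['t'])
E
```

```text
pics
0.0 [ 0.20346357 -0.53723326  0.23785378] [-3.08864434e+00 -5.64941817e-01 -6.08440442e-05] 1.0046591024754923
top pin [([0.55, -0.264, 0.096], 0.73), ([0.776, -0.032, 0.05], 0.51), ([0.545, -0.35, 0.057], 0.48)]
top rest [([0.542, -0.257, 0.051], 0.76)]
top bed [([0.538, 0.085, 0.053], 0.91)]
top slot [([0.535, 0.081, 0.049], 0.65)]
top tape [([0.775, -0.033, 0.051], 0.68), ([0.722, -0.262, 0.049], 0.21)]
top spraycan [([0.607, 0.446, 0.166], 0.65), ([0.549, -0.266, 0.096], 0.39)]
top carton [([0.722, -0.261, 0.054], 0.72)]
side pin [([0.545, -0.182, 0.079], 0.63), ([0.545, -0.276, 0.088], 0.58), ([0.547, -0.356, 0.062], 0.52), ([0.536, -0.286, 0.052], 0.35)]
side rest [([0.537, -0.285, 0.052], 0.68), ([0.535, 0.039, 0.049], 0.19)]
side bed [([0.539, 0.035, 0.053], 0.76)]
side slot [([0.536, 0.037, 0.048], 0.65)]
side tape [([0.765, -0.044, 0.039], 0.95), ([0.535, -0.288, 0.052], 0.45), ([0.535, 0.038, 0.046], 0.44)]
side spraycan [([0.611, 0.438, 0.114], 0.56)]
side carton [([0.717, -0.276, 0.052], 0.8), ([0.536, -0.287, 0.052], 0.38)]
0.8
```

View pics/top0.png

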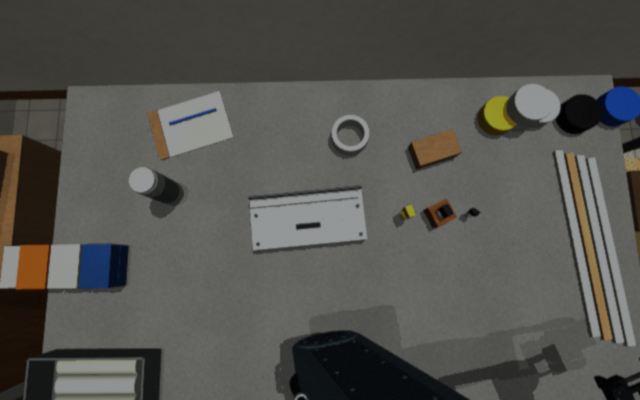

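View pics/side0.png

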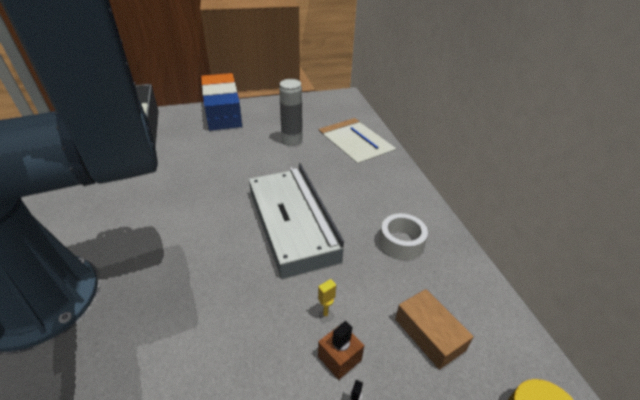

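The top view shows the black pin in its rest at (443,212), a yellow decoy at (408,211) and a small black one at (474,211). The slot is at (308,226). The side view matches, with the pin at (343,335) and the slot at (284,212). The two networks disagree in y, so I'll compute positions from pixels.

```bash
cat > h.py <<'E'
from plant import arm
import cv2,numpy as np
def ray(ci,uv,z):
    E=np.array(ci['extrinsics']);R,t=E[:3,:3],E[:3,3]
    o=-R.T@t;d=R.T@np.array([(uv[0]-ci['cx'])/ci['fx'],(uv[1]-ci['cy'])/ci['fy'],1])
    return o+d*(z-o[2])/d[2]
def proj(ci,p):
    E=np.array(ci['extrinsics']);c=E[:3,:3]@p+E[:3,3]
    return np.array([ci['fx']*c[0]/c[2]+ci['cx'],ci['fy']*c[1]/c[2]+ci['cy']])
E
python3 - <<'E'
from h import *
for c,s,p,y in (("top",(308,226),(446,211),(409,210)),("side",(284,212),(343,329),(327,287))):
    ci=arm.camera_info(c);print(c,np.array(ci['extrinsics']).round(3).tolist(),ci['fx'])
    print(ray(ci,s,.05).round(3),ray(ci,p,.093).round(3))
    arm.read_camera(c)
    for l,z in (("slot",.05),("bed",.05),("rest",.052),("carton",.05),("tape",.048)):
        for d in arm.outline_of(c,l)[:1]:
            r=d['region'];cn=max(cv2.findContours(r.astype('uint8'),0,2)[0],key=cv2.contourArea)
            rr=cv2.minAreaRect(cn)
            print(l,round(d['score'],2),rr,ray(ci,rr[0],z).round(3))
ci=arm.camera_info("wrist");print(np.array(ci['extrinsics']).round(3).tolist(),ci['fx'])
s=arm.get_state();print(s['eef_pos'],s['tcp_rot'],arm.tcp_to_grasp)
E
```

```text
top [[-0.012, -1.0, -0.023, 0.083], [-0.987, 0.016, -0.157, 0.585], [0.158, 0.021, -0.987, 0.963], [0.0, 0.0, 0.0, 1.0]] 379.30241551548147
[0.516 0.085 0.05 ] [ 0.545 -0.263  0.093]
slot 0.71 ((306.7629699707031, 217.47203063964844), (56.997520446777344, 114.73554229736328), 83.92753601074219) [0.538 0.088 0.05 ]
bed 0.61 ((307.1550598144531, 217.6280975341797), (54.94186782836914, 114.24496459960938), 84.5596694946289) [0.538 0.087 0.05 ]
rest 0.76 ((439.7000427246094, 212.9000244140625), (21.01903533935547, 26.385602951049805), 63.43495178222656) [ 0.545 -0.26   0.052]
carton 0.92 ((434.04998779296875, 148.64999389648438), (27.828041076660156, 50.28021240234375), 71.56504821777344) [ 0.719 -0.257  0.05 ]
tape 0.9 ((349.5, 134.5), (39.0, 39.0), 90.0) [ 0.764 -0.031  0.048]
side [[0.966, -0.259, 0.021, -0.562], [-0.152, -0.629, -0.762, 0.198], [0.21, 0.733, -0.647, 0.783], [0.0, 0.0, 0.0, 1.0]] 394.29583560487765
[0.52  0.084 0.05 ] [ 0.55  -0.266  0.093]
slot 0.69 ((297.95855712890625, 219.9798126220703), (108.75048828125, 72.10914611816406), 70.97439575195312) [0.545 0.049 0.05 ]
bed 0.64 ((297.7961730957031, 220.34286499023438), (109.12149810791016, 70.7090835571289), 69.90476989746094) [0.545 0.048 0.05 ]
rest 0.94 ((340.2500305175781, 351.2500305175781), (44.5477294921875, 43.84061813354492), 45.0) [ 0.543 -0.281  0.052]
tape 0.56 ((402.3235778808594, 236.70590209960938), (46.566837310791016, 45.354156494140625), 14.03624439239502) [ 0.758 -0.056  0.048]
[[0.354, -0.935, 0.0, -0.576], [-0.892, -0.338, 0.301, -0.041], [-0.282, -0.107, -0.954, 0.39], [0.0, 0.0, 0.0, 1.0]] 300.3336993511983
[ 0.2035161  -0.53778393  0.23868854] [-3.09028785e+00 -5.65155019e-01  2.15299288e-05] 0.0187
```

Emit:
{"api": "move_arm", "payload": {"deltas": [[[60, -19, 0], [0, 0, 0]], [[120, -38, 0], [0, 0, 0]], [[180, -58, 0], [0, 0, 0]], [[240, -77, 0], [0, 0, 0]], [[300, -96, 0], [0, 0, 0]], [[360, -116, 0], [0, 0, 0]], [[418, -135, 0], [0, 0, 0]], [[418, -135, 0], [0, 0, 0]]], "fingers": 88}}

```text
t: 2.4
eef_pos: [0.5492, -0.2602, 0.2386]
tcp_rot: [-3.088, -0.574, -0.001]
contact_force: [-0.1, 0.9, 0.3]
finger_gap: 0.999
grasp_force: 0.0
```

```bash
python3 - <<'E'
from h import *
s=arm.get_state();print(s['t'],s['eef_pos'],s['tcp_rot'],s['contact_force'])
ci=arm.camera_info("wrist");im=arm.read_camera("wrist");cv2.imwrite("pics/w1.png",im[...,::-1])
np.save("w1.npy",im)
for l,z in (("pin",.093),("rest",.052)):
    for d in arm.outline_of("wrist",l)[:3]:
        r=d['region'];cn=max(cv2.findContours(r.astype('uint8'),0,2)[0],key=cv2.contourArea)
        rr=cv2.minAreaRect(cn);b=[ray(ci,p,z)[:2].round(4).tolist() for p in cv2.boxPoints(rr)]
        print(l,round(d['score'],2),rr,ray(ci,rr[0],z).round(4),b)
E
```

```text
2.4 [ 0.54922322 -0.2602426   0.23855218] [-3.08817315e+00 -5.73917306e-01 -1.02004299e-03] [-0.08570197  0.94807405  0.28223886]
pin 0.73 ((326.5, 192.0), (38.0, 23.0), 90.0) [ 0.5515 -0.2661  0.093 ] [[0.5654, -0.2484], [0.5736, -0.2696], [0.5369, -0.2844], [0.5285, -0.2624]]
pin 0.66 ((391.0000305175781, 208.5), (28.991374969482422, 16.26345443725586), 45.0) [ 0.5589 -0.334   0.093 ] [[0.5574, -0.3167], [0.5727, -0.3225], [0.5604, -0.3514], [0.5447, -0.3458]]
pin 0.6 ((246.5, 160.0), (34.0, 29.0), 90.0) [ 0.5535 -0.1817  0.093 ] [[0.5641, -0.164], [0.5741, -0.1899], [0.5424, -0.2], [0.5321, -0.1732]]
rest 0.73 ((326.5262756347656, 181.9986114501953), (54.81886291503906, 49.30018615722656), 86.98721313476562) [ 0.5524 -0.2665  0.052 ] [[0.5695, -0.2289], [0.5917, -0.2785], [0.5343, -0.3062], [0.5107, -0.2538]]
```

View pics/w1.png

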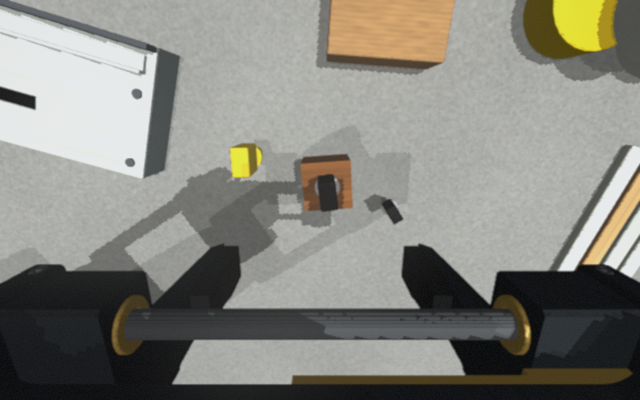

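The wrist view shows the pin block at about (328,192), its long side nearly vertical in the image (along tool x), in the rest at (326,184). The bed with its slot is at upper left. I'll zoom in for the yaw.

```bash
python3 - <<'E'
from h import *
im=np.load("w1.npy")[145:225,280:380]
g=np.clip(im.astype(float)*2.2,0,255).astype('uint8')
cv2.imwrite("pics/z1.png",cv2.resize(g,None,fx=7,fy=7,interpolation=2)[:560,:700,::-1])
E
```

```text
(no output)
```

View pics/z1.png

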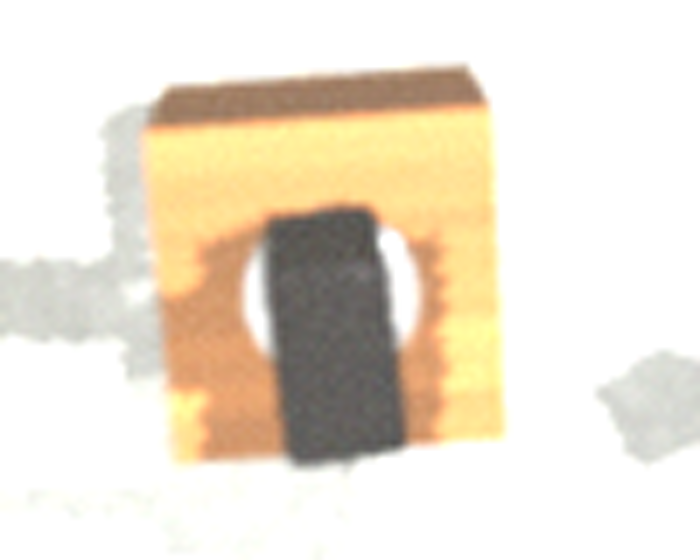

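The grip block's top face has zoom corners (272,275), (383,265), (405,447) and (292,465), turned a few degrees from tool x.

```bash
cat >> h.py <<'E'
from scipy.spatial.transform import Rotation as Ro
E
python3 - <<'E'
from h import *
ci=arm.camera_info("wrist");s=arm.get_state()
P=np.array([ray(ci,(280+x/7-.4,145+y/7-.4),.097-0.0) for x,y in ((272,275),(383,265),(405,447),(292,465))])
print(P.round(4))
print([np.linalg.norm(P[i]-P[(i+1)%4]).round(4) for i in range(4)])
R=Ro.from_rotvec(s['tcp_rot']);c=P.mean(0)
print("c",c, "tool delta", R.inv().apply(c-s['eef_pos'])*1000)
L=(P[0]+P[1]-P[2]-P[3])/2; t=R.inv().apply(L);print("long ax in tool deg",np.degrees(np.arctan2(t[1],t[0])), "world",np.degrees(np.arctan2(L[1],L[0])))
# rest corners
Q=np.array([ray(ci,(280+x/7-.4,145+y/7-.4),.052) for x,y in ((147,127),(488,105),(505,440),(178,463))])
print(Q.mean(0),[np.linalg.norm(Q[i]-Q[(i+1)%4]).round(4) for i in range(4)],[np.degrees(np.arctan2(*R.inv().apply(Q[a]-Q[b])[[1,0]])) for a,b in ((0,3),(1,2))])
print(s['t'],s['joint_pos'])
E
```

```text
[[ 0.5541 -0.259   0.097 ]
 [ 0.561  -0.273   0.097 ]
 [ 0.5371 -0.2858  0.097 ]
 [ 0.5288 -0.2716  0.097 ]]
[np.float64(0.0156), np.float64(0.0271), np.float64(0.0165), np.float64(0.0283)]
c [ 0.54522375 -0.27235767  0.097     ] tool delta [ -3.81473538   7.60878623 141.4720845 ]
long ax in tool deg -6.602236369716334 world 27.345627235633327
[ 0.54506121 -0.27200938  0.052     ] [np.float64(0.0542), np.float64(0.056), np.float64(0.0546), np.float64(0.0565)] [np.float64(-4.106639388950883), np.float64(-4.55077153742454)]
2.55 [-6.45203437e-01  2.50786898e-01  1.52398664e+00 -5.45418983e-04
  1.36736773e+00  5.63662663e-01]
```

Emit:
{"api": "move_arm", "payload": {"deltas": [[[-2, 4, 30], [0, 0, -0.05]], [[-4, 8, 70], [0, 0, -0.1]], [[-4, 8, 100], [0, 0, -0.1]], [[-4, 8, 100], [0, 0, -0.1]], [[-4, 8, 100], [0, 0, -0.1]]], "fingers": 55}}

```text
t: 3.18
eef_pos: [0.5458, -0.2739, 0.1402]
tcp_rot: [3.057, 0.716, 0.002]
contact_force: [0.2, -0.9, 0.3]
finger_gap: 0.624
grasp_force: 0.0
```

```bash
python3 - <<'E'
from h import *
s=arm.get_state();print(s['t'],s['eef_pos'],s['tcp_rot'],s['contact_force'],s['qvel'].round(3))
ci=arm.camera_info("wrist");im=arm.read_camera("wrist")
s2=arm.get_state();print(s2['eef_pos'])
np.save("w2.npy",im);p=proj(ci,np.array([.545,-.272,.097]));print(p)
t=proj(ci,s['eef_pos']);print("tcp px",t)
u,v=[int(q) for q in p];u0,v0=max(u-60,0),max(v-60,0);print(u0,v0)
g=np.clip(im[v0:v0+120,u0:u0+120].astype(float)*2.2,0,255).astype('uint8')
cv2.imwrite("pics/z2.png",cv2.resize(g,None,fx=5,fy=5,interpolation=2)[...,::-1])
E
```

```text
3.175 [ 0.54578653 -0.27391543  0.14017664] [3.05741331e+00 7.16107416e-01 1.65669953e-03] [ 0.18248852 -0.94114484  0.34273595] [ 0.011 -0.014 -0.016  0.002 -0.003  0.001]
[ 0.54626255 -0.27387342  0.14069369]
[316.81761915 230.93216629]
tcp px [319.75315989 261.75710445]
256 170
```

View pics/z2.png

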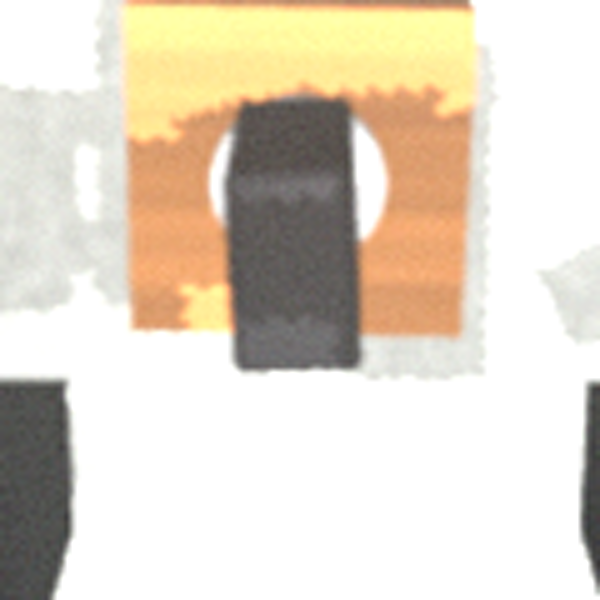

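The block is aligned with the fingers, its top face centred at zoom (295,275), so image pixel (314.6,224.6).

```bash
python3 - <<'E'
from h import *
ci=arm.camera_info("wrist");s=arm.get_state();R=Ro.from_rotvec(s['tcp_rot'])
c=ray(ci,(314.6,224.6),.097);print(c,R.inv().apply(c-s['eef_pos'])*1000)
for x in((228,180),(355,180),(358,368),(237,370)):print(R.inv().apply(ray(ci,(256+x[0]/5-.4,170+x[1]/5-.4),.097)-s['eef_pos'])*1000)
E
```

```text
[ 0.54880631 -0.26871293  0.097     ] [ 4.51850246 -3.60786574 43.68989136]
[ 18.01597426 -12.41372635  43.6832077 ]
[18.00626838  4.43086725 43.72789324]
[-9.24011587  5.01095472 43.69575594]
[ -9.52576231 -11.70190159  43.65105491]
```

Emit:
{"api": "move_arm", "payload": {"deltas": [[[4.5, -3.6, 10], [0, 0, -0.02]], [[4.5, -3.6, 40], [0, 0, -0.02]], [[4.5, -3.6, 65], [0, 0, -0.02]], [[4.5, -3.6, 78], [0, 0, -0.02]], [[4.5, -3.6, 78], [0, 0, -0.02]]]}}

```text
t: 3.85
eef_pos: [0.5479, -0.2667, 0.0601]
tcp_rot: [-3.05, -0.75, 0.001]
contact_force: [-0.1, -1.1, 1.0]
finger_gap: 0.622
grasp_force: 0.0
```

Emit:
{"api": "move_arm", "payload": {"deltas": [[[0, 0, 0], [0, 0, 0]], [[0, 0, 0], [0, 0, 0]], [[0, 0, 0], [0, 0, 0]], [[0, 0, 0], [0, 0, 0]]], "fingers": 5, "grip_force": 25}}

```text
t: 4.35
eef_pos: [0.5484, -0.2674, 0.0611]
tcp_rot: [3.05, 0.749, 0.001]
contact_force: [-0.4, 0.2, 2.2]
finger_gap: 0.203
grasp_force: 25.0
```

Emit:
{"api": "move_arm", "payload": {"deltas": [[[0, 0, -10], [0, 0, 0]], [[0, 0, -30], [0, 0, 0]], [[0, 0, -55], [0, 0, 0]], [[0, 0, -85], [0, 0, 0]], [[0, 0, -110], [0, 0, 0]], [[0, 0, -120], [0, 0, 0]], [[0, 0, -120], [0, 0, 0]]], "grip_force": 35}}

```text
t: 5.22
eef_pos: [0.5485, -0.2674, 0.1818]
tcp_rot: [3.05, 0.749, 0.002]
contact_force: [0.8, 0.1, -1.3]
finger_gap: 0.199
grasp_force: 35.0
```

```bash
python3 - <<'E'
from h import *
s=arm.get_state();R=Ro.from_rotvec(s['tcp_rot']);print(s['t'],s['eef_pos'],s['contact_force'],s['finger_gap'],s['joint_pos'].round(3))
print(R.as_matrix().round(4).tolist())
print("to slot, tool mm",R.inv().apply(np.array([.518,.0845,.18])-s['eef_pos'])*1000)
E
```

```text
5.225 [ 0.54847233 -0.26741175  0.1818113 ] [ 0.82451002  0.11454833 -1.25031576] 0.19921353635897004 [-0.648  0.31   1.568 -0.     1.261  0.441]
[[0.8861, 0.4634, 0.0013], [0.4634, -0.8861, -0.001], [0.0007, 0.0015, -1.0]]
to slot, tool mm [ 136.07194448 -325.96953232    1.42002858]
```

Emit:
{"api": "move_arm", "payload": {"deltas": [[[19, -46, 0], [0, 0, 0.06]], [[38, -92, 0], [0, 0, 0.12]], [[57, -138, 0], [0, 0, 0.18]], [[76, -184, 0], [0, 0, 0.24]], [[95, -230, 0], [0, 0, 0.3]], [[115, -276, 0], [0, 0, 0.37]], [[130, -310, 0], [0, 0, 0.42]], [[136, -326, 0], [0, 0, 0.43]]]}}

```text
t: 6.22
eef_pos: [0.5163, 0.0868, 0.1793]
tcp_rot: [-3.14, -0.084, 0.004]
contact_force: [-0.0, -0.5, -0.7]
finger_gap: 0.198
grasp_force: 35.0
```

Emit:
{"api": "move_arm", "payload": {"deltas": [[[0, 0, 0], [0, 0, 0]], [[0, 0, 0], [0, 0, 0]], [[0, 0, 0], [0, 0, 0]]]}}

```text
t: 6.6
eef_pos: [0.5177, 0.0837, 0.1804]
tcp_rot: [3.14, 0.079, -0.001]
contact_force: [0.5, 0.3, -1.6]
finger_gap: 0.201
grasp_force: 35.0
```

```bash
python3 - <<'E'
from h import *
s=arm.get_state();print(s['t'],s['eef_pos'],s['tcp_rot'],s['contact_force'],s['qvel'].round(3))
ci=arm.camera_info("wrist");im=arm.read_camera("wrist");np.save("w3.npy",im)
print("tcp",proj(ci,s['eef_pos']),"slot",proj(ci,np.array([.518,.0845,.05])))
cv2.imwrite("pics/w3.png",np.clip(im.astype(float)*1.6,0,255).astype('uint8')[...,::-1])
E
```

```text
6.6 [0.51769399 0.08369726 0.1804246 ] [ 3.14045792e+00  7.94282644e-02 -8.65790948e-04] [ 0.45776547  0.25901788 -1.57669113] [-0.    -0.    -0.002 -0.001  0.001  0.001]
tcp [320.27278525 262.05119635] slot [319.64314015 195.72065686]
```

View pics/w3.png

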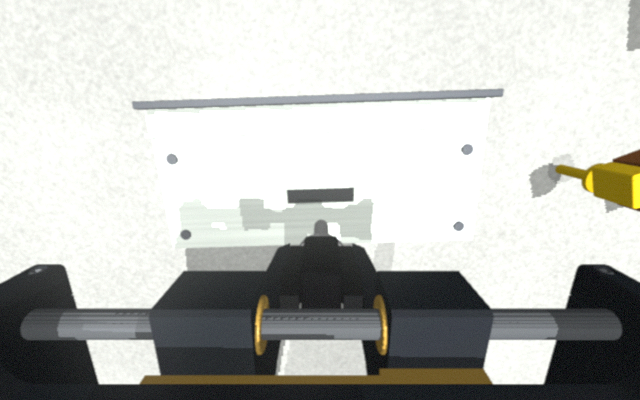

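The slot shows as the dark bar at (320,196), the pin tip at (320,228), and the plate screws at (172,159), (467,149), (459,226) and (186,234).

```bash
python3 - <<'E'
from h import *
ci=arm.camera_info("wrist");s=arm.get_state();R=Ro.from_rotvec(s['tcp_rot'])
im=np.load("w3.npy");g=im.mean(2)
m=(g[180:212,275:370]<70).astype('uint8')
n,l,st,ce=cv2.connectedComponentsWithStats(m);k=1+np.argmax(st[1:,4]);print(st[k],g[150,320],g[196,320])
cn=max(cv2.findContours((l==k).astype('uint8'),0,2)[0],key=cv2.contourArea)
rr=cv2.minAreaRect(cn);b=cv2.boxPoints(rr)+[275,180]
P=np.array([ray(ci,p,.05) for p in b]);print(rr,P.round(4).tolist(),P.mean(0))
c=ray(ci,ce[k]+[275,180],.05);print("slot",c,"tool mm",R.inv().apply(c-s['eef_pos'])*1000)
ys,xs=np.nonzero(l==k);W=np.array([ray(ci,(x+275,y+180),.05)[:2] for x,y in zip(xs,ys)])
w,v=np.linalg.eigh(np.cov(W.T));d=v[:,1]*np.sign(v[1,1]);print("slot dir",d,"yaw deg",np.degrees(np.arctan2(-d[0],d[1])),"len",np.ptp(W@d),np.ptp(W@v[:,0]))
S=[ray(ci,p,.05) for p in((172,159),(467,149),(459,226),(186,234))];
for a,bb in((0,1),(3,2)):
  q=S[a]-S[bb];print("yaw",np.degrees(np.arctan2(-q[0],q[1])))
print("scr mean",np.mean(S,0))
print("tool yaw",np.degrees(np.arctan2(*R.as_matrix()[[1,0],0])))
# tip: in tool
print("tip px expected", proj(ci,s['eef_pos']+R.apply([0,0,.058])))
E
```

```text
[ 13   9  65  14 749] 204.0 59.333333333333336
((45.12555694580078, 15.264402389526367), (11.837403297424316, 64.18331909179688), 87.79740142822266) [[0.5216, 0.115, 0.05], [0.5271, 0.0543, 0.05], [0.5154, 0.0529, 0.05], [0.5098, 0.1144, 0.05]] [0.51848602 0.08413922 0.05      ]
slot [0.5185583  0.08380132 0.05      ] tool mm [ 8.60559597e-01 -3.75244162e-02  1.30521072e+02]
slot dir [-0.08401855  0.99646419] yaw deg 4.819590192017732 len 0.061165317556891786 0.01179504925608943
yaw 4.843462727892435
yaw 4.7153722879198
scr mean [0.52026649 0.08391473 0.05      ]
tool yaw 2.8957059837402404
tip px expected [320.39307233 223.46742825]
```

```bash
python3 - <<'E'
from h import *
im=np.load("w3.npy")[180:260,280:360]
cv2.imwrite("pics/z3.png",cv2.resize(np.clip(im*1.3,0,255).astype('uint8'),None,fx=7,fy=7,interpolation=2)[...,::-1])
E
```

```text
(no output)
```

View pics/z3.png

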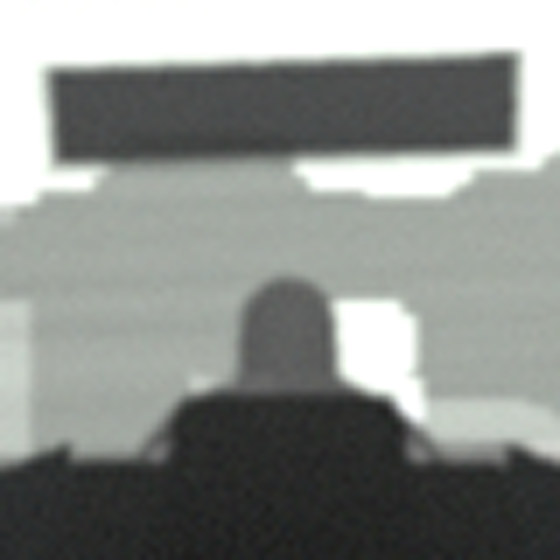

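The tip's leading edge is at zoom (286,276), so pixel (320.5,219.0). I'll fit the pin's x-offset in the grip from that.

```bash
python3 - <<'E'
from h import *
ci=arm.camera_info("wrist");s=arm.get_state();R=Ro.from_rotvec(s['tcp_rot'])
for dx in(-3,-2,-1,0,1,2):
    pts=[(dx+3,0,58),(dx+5,0,56)]
    print(dx,[proj(ci,s['eef_pos']+R.apply(np.array(p)/1000)).round(1).tolist() for p in pts])
print(s['t'],s['eef_pos'])
E
```

```text
-3 [[320.4, 223.5], [320.4, 221.9]]
-2 [[320.4, 222.2], [320.4, 220.6]]
-1 [[320.4, 220.9], [320.4, 219.3]]
0 [[320.4, 219.6], [320.4, 217.9]]
1 [[320.4, 218.3], [320.4, 216.6]]
2 [[320.4, 217.0], [320.4, 215.3]]
6.65 [0.51774607 0.08373793 0.18052137]
```

Emit:
{"api": "move_arm", "payload": {"deltas": [[[1, 12, 15], [0, 0, -0.02]], [[2.3, 24, 40], [0, 0, -0.033]], [[2.3, 24, 60], [0, 0, -0.033]], [[2.3, 24, 66], [0, 0, -0.033]], [[2.3, 24, 66], [0, 0, -0.033]], [[2.3, 24, 66], [0, 0, -0.033]]]}}

```text
t: 7.4
eef_pos: [0.5219, 0.0608, 0.1157]
tcp_rot: [3.139, 0.133, 0.002]
contact_force: [0.1, -0.0, -1.8]
finger_gap: 0.199
grasp_force: 35.0
```

Emit:
{"api": "move_arm", "payload": {"deltas": [[[0, 0, 2], [0, 0, 0]], [[0, 0, 4], [0, 0, 0]], [[0, 0, 6], [0, 0, 0]], [[0, 0, 8], [0, 0, 0]], [[0, 0, 10], [0, 0, 0]], [[0, 0, 10], [0, 0, 0]]]}}

```text
t: 8.15
eef_pos: [0.521, 0.0609, 0.1044]
tcp_rot: [-3.139, -0.133, 0.001]
contact_force: [0.1, -0.3, -1.9]
finger_gap: 0.201
grasp_force: 35.0
```

Emit:
{"api": "move_arm", "payload": {"deltas": [[[0, 0, 3], [0, 0, 0]], [[0, 0, 6], [0, 0, 0]], [[0, 0, 9], [0, 0, 0]], [[0, 0, 12], [0, 0, 0]], [[0, 0, 15], [0, 0, 0]], [[0, 0, 18], [0, 0, 0]], [[0, 0, 21], [0, 0, 0]], [[0, 0, 24], [0, 0, 0]]]}}

```text
t: 9.15
eef_pos: [0.5212, 0.0608, 0.0805]
tcp_rot: [-3.139, -0.133, 0.0]
contact_force: [-0.5, 0.1, -1.8]
finger_gap: 0.2
grasp_force: 35.0
```

Emit:
{"api": "move_arm", "payload": {"deltas": [[[0, 0, 1], [0, 0, 0]], [[0, 0, 2], [0, 0, 0]], [[0, 0, 3], [0, 0, 0]], [[0, 0, 4], [0, 0, 0]], [[0, 0, 5], [0, 0, 0]], [[0, 0, 5], [0, 0, 0]]]}}

```text
t: 9.9
eef_pos: [0.5212, 0.0608, 0.0756]
tcp_rot: [-3.139, -0.133, 0.0]
contact_force: [0.2, 0.3, -1.5]
finger_gap: 0.2
grasp_force: 35.0
```

Emit:
{"api": "move_arm", "payload": {"deltas": [[[0, 0, 0.5], [0, 0, 0]], [[0, 0, 1], [0, 0, 0]], [[0, 0, 1.5], [0, 0, 0]], [[0, 0, 1.5], [0, 0, 0]]]}}

```text
t: 10.4
eef_pos: [0.5211, 0.0608, 0.0741]
tcp_rot: [-3.139, -0.133, 0.0]
contact_force: [-0.7, -0.2, -2.2]
finger_gap: 0.196
grasp_force: 35.0
```

Emit:
{"api": "move_arm", "payload": {"deltas": [[[0, 0, 0.5], [0, 0, 0]], [[0, 0, 1], [0, 0, 0]], [[0, 0, 1], [0, 0, 0]]]}}

```text
t: 10.78
eef_pos: [0.5212, 0.0608, 0.0732]
tcp_rot: [3.139, 0.133, -0.0]
contact_force: [-0.0, 0.4, -1.3]
finger_gap: 0.197
grasp_force: 35.0
```

Emit:
{"api": "move_arm", "payload": {"deltas": [[[0, 0, 0.5], [0, 0, 0]], [[0, 0, 1], [0, 0, 0]], [[0, 0, 1], [0, 0, 0]]]}}

```text
t: 11.15
eef_pos: [0.5216, 0.0608, 0.0729]
tcp_rot: [3.139, 0.133, 0.001]
contact_force: [-2.2, 0.1, 5.6]
finger_gap: 0.202
grasp_force: 35.0
```

Emit:
{"api": "move_arm", "payload": {"deltas": [[[0, 0, 0.5], [0, 0, 0]], [[0, 0, 1], [0, 0, 0]], [[0, 0, 1], [0, 0, 0]]]}}

```text
t: 11.52
eef_pos: [0.5219, 0.0608, 0.0727]
tcp_rot: [3.139, 0.133, 0.002]
contact_force: [-5.0, 0.6, 11.9]
finger_gap: 0.2
grasp_force: 35.0
```

Emit:
{"api": "move_arm", "payload": {"deltas": [[[0, 0, -1], [0, 0, 0]], [[0, -1, -1], [0, 0, 0]], [[0, -2, -1], [0, 0, 0]], [[0, -3, -1], [0, 0, 0]]]}}

```text
t: 12.02
eef_pos: [0.5218, 0.0628, 0.0729]
tcp_rot: [3.137, 0.134, 0.002]
contact_force: [-1.7, -3.6, 4.1]
finger_gap: 0.201
grasp_force: 35.0
```

Emit:
{"api": "move_arm", "payload": {"deltas": [[[0, -1, 0], [0, 0, 0]], [[0, -2, 0], [0, 0, 0]], [[0, -3, 0], [0, 0, 0]]]}}

```text
t: 12.4
eef_pos: [0.5218, 0.066, 0.0729]
tcp_rot: [3.137, 0.133, 0.003]
contact_force: [0.0, -4.8, 5.1]
finger_gap: 0.2
grasp_force: 35.0
```

Emit:
{"api": "move_arm", "payload": {"deltas": [[[-0.5, -1, 0], [0, 0, 0]], [[-0.5, -2, 0], [0, 0, 0]], [[-0.5, -3, 0], [0, 0, 0]]]}}

```text
t: 12.78
eef_pos: [0.5211, 0.0692, 0.0729]
tcp_rot: [3.138, 0.133, 0.004]
contact_force: [0.4, -4.9, 5.6]
finger_gap: 0.197
grasp_force: 35.0
```

Emit:
{"api": "move_arm", "payload": {"deltas": [[[0, -1, 0], [0, 0, 0]], [[0, -2, 0], [0, 0, 0]], [[0, -3, 0], [0, 0, 0]]]}}

```text
t: 13.15
eef_pos: [0.5208, 0.0721, 0.0729]
tcp_rot: [3.138, 0.133, 0.004]
contact_force: [0.2, -3.3, 5.8]
finger_gap: 0.203
grasp_force: 35.0
```

Emit:
{"api": "move_arm", "payload": {"deltas": [[[-0.2, -1, 0], [0, 0, 0]], [[-0.2, -2, 0], [0, 0, 0]], [[-0.2, -3, 0], [0, 0, 0]]]}}

```text
t: 13.52
eef_pos: [0.5203, 0.0751, 0.0729]
tcp_rot: [3.138, 0.133, 0.004]
contact_force: [-0.0, -5.1, 5.2]
finger_gap: 0.199
grasp_force: 35.1
```

Emit:
{"api": "move_arm", "payload": {"deltas": [[[0, -1, 0], [0, 0, 0]], [[0, -2, 0], [0, 0, 0]], [[0, -3, 0], [0, 0, 0]]]}}

```text
t: 13.9
eef_pos: [0.52, 0.0781, 0.0729]
tcp_rot: [3.138, 0.133, 0.003]
contact_force: [0.0, -4.3, 6.4]
finger_gap: 0.201
grasp_force: 35.0
```

Emit:
{"api": "move_arm", "payload": {"deltas": [[[0, -1, 0], [0, 0, 0]], [[0, -2, 0], [0, 0, 0]], [[0, -3, 0], [0, 0, 0]]]}}

```text
t: 14.28
eef_pos: [0.5197, 0.0812, 0.0729]
tcp_rot: [3.138, 0.133, 0.003]
contact_force: [-0.3, -4.1, 5.7]
finger_gap: 0.203
grasp_force: 35.0
```

Emit:
{"api": "move_arm", "payload": {"deltas": [[[0, -1, 0], [0, 0, 0]], [[0, -2, 0], [0, 0, 0]], [[0, -3, 0], [0, 0, 0]]]}}

```text
t: 14.65
eef_pos: [0.519, 0.0846, 0.0725]
tcp_rot: [3.139, 0.133, 0.002]
contact_force: [1.2, -1.6, 2.0]
finger_gap: 0.2
grasp_force: 35.0
```

Contact force dropped and z began to fall at y≈0.0846, so this is the rim of the hole. I'll go on in smaller steps.

Emit:
{"api": "move_arm", "payload": {"deltas": [[[0, -0.7, 0], [0, 0, 0]], [[0, -1.5, 0], [0, 0, 0]], [[0, -1.5, 0], [0, 0, 0]]]}}

```text
t: 15.02
eef_pos: [0.5175, 0.0866, 0.0715]
tcp_rot: [-3.138, -0.133, 0.003]
contact_force: [-1.2, 0.9, -1.5]
finger_gap: 0.199
grasp_force: 35.0
```

Emit:
{"api": "move_arm", "payload": {"deltas": [[[0.8, -0.5, 0], [0, 0, 0]], [[0.8, -0.5, 0.5], [0, 0, 0]], [[0.8, -0.5, 1], [0, 0, 0]], [[0.8, -0.5, 1], [0, 0, 0]]]}}

```text
t: 15.52
eef_pos: [0.5191, 0.0867, 0.0712]
tcp_rot: [-3.139, -0.133, 0.0]
contact_force: [-0.3, -0.0, -1.4]
finger_gap: 0.207
grasp_force: 35.0
```

Emit:
{"api": "move_arm", "payload": {"deltas": [[[0, 0, 0.5], [0, 0, 0]], [[0, 0, 1], [0, 0, 0]], [[0, 0, 1], [0, 0, 0]]]}}

```text
t: 15.9
eef_pos: [0.519, 0.0868, 0.0702]
tcp_rot: [-3.139, -0.133, 0.0]
contact_force: [-0.7, 0.5, -1.7]
finger_gap: 0.2
grasp_force: 35.0
```

Emit:
{"api": "move_arm", "payload": {"deltas": [[[0, 0, 0.5], [0, 0, 0]], [[0, 0, 1], [0, 0, 0]], [[0, 0, 1.5], [0, 0, 0]], [[0, 0, 2], [0, 0, 0]], [[0, 0, 2], [0, 0, 0]]]}}

```text
t: 16.52
eef_pos: [0.519, 0.0868, 0.0681]
tcp_rot: [-3.139, -0.133, 0.0]
contact_force: [-1.1, 0.5, -2.6]
finger_gap: 0.199
grasp_force: 35.0
```

Emit:
{"api": "move_arm", "payload": {"deltas": [[[0, 0, 1], [0, 0, 0]], [[0, 0, 2], [0, 0, 0]], [[0, 0, 3], [0, 0, 0]], [[0, 0, 4], [0, 0, 0]], [[0, 0, 4], [0, 0, 0]]]}}

```text
t: 17.15
eef_pos: [0.519, 0.0867, 0.0641]
tcp_rot: [-3.139, -0.133, 0.0]
contact_force: [-1.0, 0.5, -2.2]
finger_gap: 0.205
grasp_force: 35.0
```

Emit:
{"api": "move_arm", "payload": {"deltas": [[[0, 0, 1], [0, 0, 0]], [[0, 0, 2], [0, 0, 0]], [[0, 0, 3], [0, 0, 0]], [[0, 0, 4], [0, 0, 0]], [[0, 0, 4], [0, 0, 0]]]}}

```text
t: 17.77
eef_pos: [0.519, 0.0867, 0.0601]
tcp_rot: [-3.139, -0.133, 0.0]
contact_force: [-0.9, 1.1, -2.3]
finger_gap: 0.202
grasp_force: 35.0
```

Emit:
{"api": "move_arm", "payload": {"deltas": [[[0, 0, 0.5], [0, 0, 0]], [[0, 0, 1], [0, 0, 0]], [[0, 0, 1.5], [0, 0, 0]], [[0, 0, 1.5], [0, 0, 0]]]}}

```text
t: 18.27
eef_pos: [0.5191, 0.0868, 0.0591]
tcp_rot: [-3.139, -0.133, 0.0]
contact_force: [-2.8, 1.8, 4.9]
finger_gap: 0.203
grasp_force: 35.0
```

Emit:
{"api": "move_arm", "payload": {"deltas": [[[0, 0, 0.4], [0, 0, 0]], [[0, 0, 0.4], [0, 0, 0]], [[0, 0, 0], [0, 0, 0]], [[0, 0, 0], [0, 0, 0]]]}}

```text
t: 18.77
eef_pos: [0.5191, 0.0868, 0.0591]
tcp_rot: [3.139, 0.133, 0.0]
contact_force: [-4.5, 1.7, 6.2]
finger_gap: 0.202
grasp_force: 35.0
```

Emit:
{"api": "move_arm", "payload": {"deltas": [[[0, 0, 0], [0, 0, 0]], [[0, 0, 0], [0, 0, 0]], [[0, 0, 0], [0, 0, 0]], [[0, 0, 0], [0, 0, 0]]], "fingers": 45}}

```text
t: 19.27
eef_pos: [0.5192, 0.0866, 0.0587]
tcp_rot: [3.139, 0.133, 0.0]
contact_force: [-0.6, 0.3, 0.0]
finger_gap: 0.51
grasp_force: 0.0
```

Emit:
{"api": "move_arm", "payload": {"deltas": [[[0, 0, -5], [0, 0, 0]], [[0, 0, -20], [0, 0, 0]], [[0, 0, -45], [0, 0, 0]], [[0, 0, -75], [0, 0, 0]], [[0, 0, -105], [0, 0, 0]], [[0, 0, -120], [0, 0, 0]], [[0, 0, -120], [0, 0, 0]]]}}

```text
t: 20.15
eef_pos: [0.5199, 0.0867, 0.1802]
tcp_rot: [3.138, 0.133, 0.005]
contact_force: [0.2, 0.2, -0.3]
finger_gap: 0.512
grasp_force: 0.0
```

```bash
python3 - <<'E'
from h import *
s=arm.get_state();print(s['t'],s['eef_pos'],s['contact_force'])
ci=arm.camera_info("wrist");im=arm.read_camera("wrist")
print(proj(ci,np.array([.518,.0868,.093])))
a=np.clip(im.astype(float)*1.3,0,255).astype('uint8')[130:290,220:420]
cv2.imwrite("pics/end.png",cv2.resize(a,None,fx=3.5,fy=3.5,interpolation=2)[...,::-1])
E
```

```text
20.15 [0.51993814 0.08670629 0.18016817] [ 0.22813557  0.24692958 -0.26684244]
[320.03310558 213.1038319 ]
```

View pics/end.png

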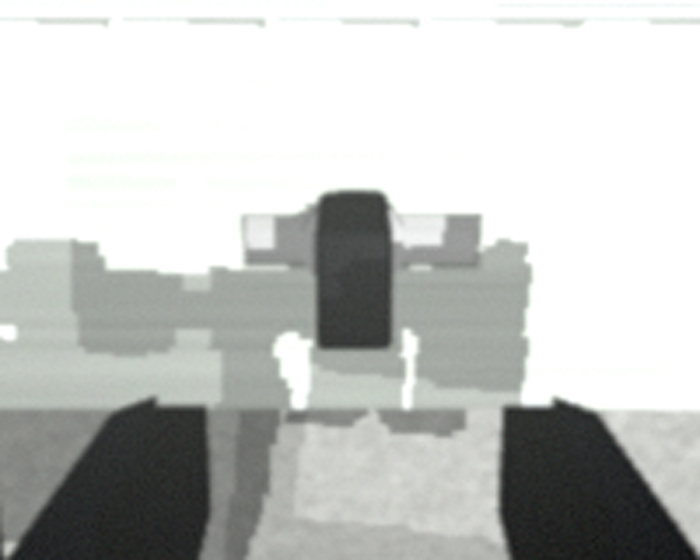

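The pin stands upright in the slot (zoom (353,270)), seated 14.0 mm below the carriage face as it should be, and the fingers are clear of it.

```bash
python3 -c "
from plant import arm
print(arm.finish_job())"
```

```text
the job is handed in; nothing more can be done
None
```

The locking pin is seated home in the stop carriage's hole and released, with its collar on the cover plate; force readings against the bed peaked at about 12 N, the tape, can and carton were never approached, and I handed the job in at about 20 s.

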